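# Clamp a test bar in the screw fixture

## Task

Lay the orange test bar flat on the steel anvil of the green screw clamp, centred and straight under the pad and with its inner end pushed up against the column, then turn the T-handle clockwise until you feel the rising resistance that shows the bar is firmly clamped, and let go. Do not overtighten, the bar is easily crushed, and leave the beakers, petri dish, timer and marker where they are.

Things in the scene. Friction and masses are not known exactly. Their poses are not given: they have to be found in the camera images.
- bar_center (a point): Centre (half-way up) of the loose orange polymer test bar, 150 long x 24 wide x 16 thick mm, 60 to 90 g, with two thin black rings 25 mm either side of its middle. x runs along its length, z up. Its two ends are alike: either may go in. It lies flat on the bench at first.
- bar: The same test bar; origin at the centre of its underside, x along its length. Held about 26 mm from its outer end (beyond the anvil's front edge) it can be slid in level, 1 to 3 mm above the anvil, until it meets the column, then set down; let go, it lies steadily.
- seat (a point): Fixed point of the clamp where the bar's centre belongs: underside on the anvil 8 mm below, inner end against the column 75 mm ahead along x. x points level along the bar's way in, from the clamp's open front towards its column; z up. The screw axis is 51 mm ahead of this point along x.
- anvil: Steel anvil of the clamp, on which the bar lies. Origin on the bench on the screw axis, axes as the clamp's. Its flat top is 40 mm above the bench, 44 mm wide, and reaches from 72 mm in front of the screw axis (-x) to the column's face 24 mm behind it (+x).
- clamp: Green fixture clamp, fixed to the bench. Origin on the bench on the vertical screw axis; x points from its open front to its column. Base 150 x 84 x 12 mm. Column 52 mm wide, its face 24 mm behind the axis. Arm 44 mm wide, underside 96 mm and top 120 mm above the bench, reaching 22 mm in front of the axis.
- nut (a point): Top of the brass nut on the arm, 128 mm above the bench, 30 mm wide, on the screw axis. Below the arm a spring-backed pad, 26 mm across, hangs on the screw. At first the pad is 4 to 15 mm above the top of a seated bar; this gap is not measured and differs each time.
- handle_grip (a point): Middle of the T-handle's cross bar, on the screw axis, 172 mm above the bench at handle angle 0. The cross bar is level and round, 10 mm thick, 80 mm long, along this point's y, with 15 mm balls at its ends and a 10 mm neck below. It turns and sinks with the screw. Take it from above, a finger on either side.
- handle (a joint): Angle of the T-handle, rad: 0 with the cross bar along the clamp's y, growing clockwise seen from above, which lowers screw, pad and handle by 4.5 mm per rad. Starts at -0.3 to 0.3, turns to 5.0. The pad touches the bar 0.9 to 3.3 rad after the start, so several grasps may be needed.
- screw (a point): Screw axis at the arm's mid-height. Feel: turning drags a steady 0.16 N m; after touch a 40 N/mm spring adds 0.5 to 0.7 N m per rad. Clamping force = added torque / 0.0045 m, added over the reading taken the same way before touch (at rest the drag may act either way). Firm: 0.11 to 0.27 N m added (25 to 60 N), aim at 0.18; over 80 N crushes the bar. Let go, it settles back to about 36 N.
- beaker_a: Clear plastic beaker, 70 mm wide, 100 mm high, at the right. Leave alone. Origin at its underside.
- beaker_b: A second such beaker beside it. Leave alone. Origin at its underside.
- petri_dish: Clear petri dish, 92 mm wide, 15 mm high, at the left. Leave alone. Origin at its underside.
- timer: White lab timer lying on its back, 66 x 62 x 14 mm, at the left. Leave alone. Origin at its underside.
- marker: Marker pen, white with a blue cap, 128 mm long, 16 mm thick, at the left. Leave alone. Origin at its underside.
Mind the look-alikes: they are no part of the job. What is shaped like the bar but red is not meant.

How it is judged (in metres and radians):
On the way, in this order (a step that is already met when the one before it is completed fails the run):
1. the bar lies seated on the anvil, straight and against the column, not yet clamped (x of bar_center in the frame of seat between -0.005 and 0.003 m and y of bar_center in the frame of seat between -0.007 and 0.007 m and z of bar_center in the frame of seat between -0.003 and 0.003 m and angle between the x axis of bar_center and the x axis of seat, either way round below 0.1 rad and contact force between anvil and bar below 15 N), for 0.2 s.
2. the handle is turned until the pad clamps the bar with at least 22 N (x of bar_center in the frame of seat between -0.005 and 0.003 m and y of bar_center in the frame of seat between -0.007 and 0.007 m and z of bar_center in the frame of seat between -0.003 and 0.003 m and angle between the x axis of bar_center and the x axis of seat, either way round below 0.1 rad and contact force between anvil and bar above 22 N and value of joint handle above 0.6 rad), for 0.2 s.
At the end, for the whole second after the job is handed in: The bar is flat on the anvil (within 3 mm), its inner end within 5 mm of the column, within 7 mm of centre and 0.1 rad of straight, pressed on the anvil with 20 to 65 N, handle and bar at rest (x of bar_center in the frame of seat between -0.005 and 0.003 m and y of bar_center in the frame of seat between -0.007 and 0.007 m and z of bar_center in the frame of seat between -0.003 and 0.003 m and angle between the x axis of bar_center and the x axis of seat, either way round below 0.1 rad and contact force between anvil and bar between 20 and 65 N and value of joint handle above 0.6 rad and velocity of joint handle between -0.1 and 0.1 rad/s and linear speed of bar below 0.01 m/s); the robot touches nothing.
It fails at once if the bar is pressed on the anvil with more than 80 N (crushed) (contact force between anvil and bar above 80 N).
It fails at once if a beaker, the petri dish, the timer or the marker is moved by more than 30 mm (distance of any of beaker_a, beaker_b, petri_dish, timer, marker from where it was at the start of the episode above 0.03 m).
It also fails if it takes over 72 s, if anything falls off the work surface, if the arm or the gripper's body presses on something with over 40 N, if the wrist force passes 120 N, or if a joint passes its speed limit or range.

## Robot

A 6-joint arm with a two-finger parallel gripper is mounted at the origin on a cart in front of the work surface, level with it; the furniture and walls round the work are solid. World frame = base frame: x ahead of the robot, y to its left, z up, the work surface at z = 0. Lengths are in mm, angles in rad, forces in N, time in s.
With the tool pointing down it reaches from about 300 to 850 mm from the base axis. Payload 5.4 kg.
Tool frame: the origin (TCP) lies at the very end of the fingers, on their centre line; the grasp point (between the pads) lies 19 mm behind it; z points along the fingers, y is the line along which they close (so a half turn about z gives the same grasp; the last joint's range is limited). The gripper opens to 85 mm and grips with 20 to 120 N. Pads are 22 mm wide; open, the fingers measure 114 mm over their backs; the gripper's body (76 mm by 85 mm) begins 54 mm behind the grasp point. The pads swing forward as they close: fully open they stand 13 mm farther back than shut.
Start: joints at [-1.483, 0.158, 1.597, -0, 1.386, -0.21], TCP at [168.692, -549.681, 231.299] pointing down, gripper open.
Joint ranges: [-2.91, 2.91], [-0.94, 2.29], [0.18, 2.7], [-1.29, 4.43], [0.17, 2.64], [-3, 3]. Speed limits (rad/s): [2.57, 2.57, 3.14, 3.14, 3.14, 3.14].

## Interface

Orientations are given as a rotation vector (axis times angle).
In Python, from workcell import env, cams, job gives the robot as it stands.
- The arm moves only by the tool move_arm, never from a script. Its argument "targets" is a list of rows, each an object of numbers: "tx", "ty", "tz": the shift along the tool's x, y, z in m; "rx", "ry", "rz": the turn, a rotation vector about the tool's x, y, z in degrees; "fingers": the gripper's target within -1 to 1 (shut at 1, half-way at 0, fully open at -1). In form: [{"tx": .., "ty": .., "tz": .., "rx": .., "ry": .., "rz": .., "fingers": ..}, ...]. A call has 1 to 8 rows; each row is the pose to reach, as a shift and turn from the pose commanded when the call began, along the tool's axes at that moment; what a row does not reach only later rows make up. A row lasts 1/12 s, in which the tool goes at most 41.7 mm and 7.16 degrees, less where a joint would pass 70% of its speed; a pose out of reach is approached as far as the arm can. A call with a gripper value outside its range is refused whole. The fingers move at their own pace and stop on an object; "force" is the grip in N (left out, the last holds). Time passes only in rows, so rows that repeat a pose let the fingers close. It gives the time, the measured TCP pose, the force, the opening and the grip force at its end, in the units of the state.
- env.sense(): the state, without advancing time (a new reading comes with each control period).
- cams.get_image(name): name is "scene" or "top" or "wrist"; returns a dict with "color" (480x640x3 uint8, red, green, blue), "fx", "fy", "cx", "cy" (pixels), "k1" (the pictures are not rectified: a ray, as slopes to the right and down, at radius r is drawn at 1 + k1 r^2 times it, then the intrinsics apply), "R" (3x3) and "t" (3): a world point X has camera coordinates R X + t; the wrist camera has in their place "mount" (4x4, takes a point from camera to tool coordinates, whose origin is the TCP and whose axes are the flange's). Camera axes: x right, y down, z forward; pixel columns grow to the right and rows downward; lengths in mm; the calibration is good to about 2 mm. A picture is of the moment at which its call begins: read the wrist's pose just before it. There is no depth.
- job.job_done(): hands the job in; it is judged then, once.
The state is a dict: "time_s": time; "q": joint angles; "joint_vel": joint speeds; "joint_efforts": joint torques, N m; "eef_pos": TCP position; "ee_rot": TCP orientation; "contact_force": force on the tool from outside, world axes, zero at the start; "torque": the same for the moment, N m; "gripper_width": opening from 0.0 (shut) to 1.0 (fully open); "gripper_force": force on a finger pad.
Only numpy, scipy, OpenCV 4.12 (cv2) and the standard library are available. Lean on these libraries where they do the work, as an engineer would, in place of code of your own. Each camera call takes 0.05 s, during which the arm holds its last target. There are 200 camera calls.

## Working session

There is one attempt and no reset: what is moved stays moved. The work goes in short steps, Python scripts to look and compute and a tool call to move; the robot and the scene stay as the last step left them, time stands still between calls to the robot, and variables do not carry over. Pictures are saved under pics/ and viewed, at most 10 in all, crops included, and the job is handed in when it is done.

Besides the shell and the picture viewer there is one more tool, called after ">>>" as a command line: name --argument value ..., lists and objects as JSON in quotes. move_arm: Moves the arm, as the interface text tells. Its arguments: {"type":"object","properties":{"targets":{"type":"array","items":{"type":"object","properties":{"tx":{"type":"number"},"ty":{"type":"number"},"tz":{"type":"number"},"rx":{"type":"number"},"ry":{"type":"number"},"rz":{"type":"number"},"fingers":{"type":"number"}}}},"force":{"type":"number"}},"required":["targets"]}

```bash
mkdir -p pics; cat > h.py <<'E'
import numpy as np, cv2
from scipy.spatial.transform import Rotation as Ro
from workcell import env, cams, job
def snap(n):
    s=env.sense(); im=cams.get_image(n); im['s']=s
    if 'mount' in im and im.get('mount') is not None:
        T=np.eye(4); T[:3,:3]=Ro.from_rotvec(np.ravel(s['ee_rot'])).as_matrix() if np.size(s['ee_rot'])==3 else np.array(s['ee_rot']).reshape(3,3)
        T[:3,3]=s['eef_pos']; W=T@np.array(im['mount']); im['R']=W[:3,:3].T; im['t']=-W[:3,:3].T@W[:3,3]
    im['R']=np.array(im['R']); im['t']=np.array(im['t']).ravel()
    return im
def save(im,f): cv2.imwrite('pics/'+f,im['color'][:,:,::-1])
def K(im): return np.array([[im['fx'],0,im['cx']],[0,im['fy'],im['cy']],[0,0,1.]])
def ray(im,uv):
    p=cv2.undistortPoints(np.array(uv,float).reshape(-1,1,2),K(im),np.array([im['k1'],0,0,0.])).reshape(-1,2)
    d=np.c_[p,np.ones(len(p))]@im['R']; return -im['R'].T@im['t'],d
def onplane(im,uv,z):
    c,d=ray(im,uv); return c+d*((z-c[2])/d[:,2])[:,None]
def proj(im,X):
    r,_=cv2.Rodrigues(im['R']); return cv2.projectPoints(np.array(X,float).reshape(-1,1,3),r,im['t'],K(im),np.array([im['k1'],0,0,0.]))[0].reshape(-1,2)
E
python3 - <<'E'
from h import *
for n in ['scene','top']:
    im=snap(n); save(im,n+'0.png'); print(n,-im['R'].T@im['t'],im['R'][2],im['k1'],im['fx'])
print(env.sense())
E
```

```text
scene [-652.71323262  733.32587971 1051.22483951] [ 0.70319307 -0.43479861 -0.56255638] -0.1382652462438675 589.9589175573282
top [  56.60028444  155.05118072 1799.90184739] [ 0.26944826 -0.05683643 -0.96133618] -0.012827628954007034 547.3367924354111
{'time_s': 0.1, 'q': array([-1.48312435e+00,  1.59004812e-01,  1.59812043e+00,  2.79168476e-05,
        1.38623351e+00, -2.10112181e-01]), 'joint_vel': array([ 0.00011009, -0.00165011, -0.00320138,  0.00105098,  0.00081385,
       -0.00116388]), 'joint_efforts': array([ 2.26679833e-05, -3.96985960e+01, -3.32341361e+01, -2.28162526e-04,
        4.02395264e-03, -1.57427189e-05]), 'eef_pos': array([ 168.63805593, -549.13365671,  230.39774744]), 'ee_rot': array([-3.10509375e+00, -4.65762659e-01, -2.12629349e-04]), 'contact_force': array([-0.34890868,  0.60106647,  0.35322827]), 'torque': array([-0.00795638,  0.01031199, -0.00130002]), 'gripper_force': 0.0, 'gripper_width': 0.9992745753927381}
```

View pics/top0.png

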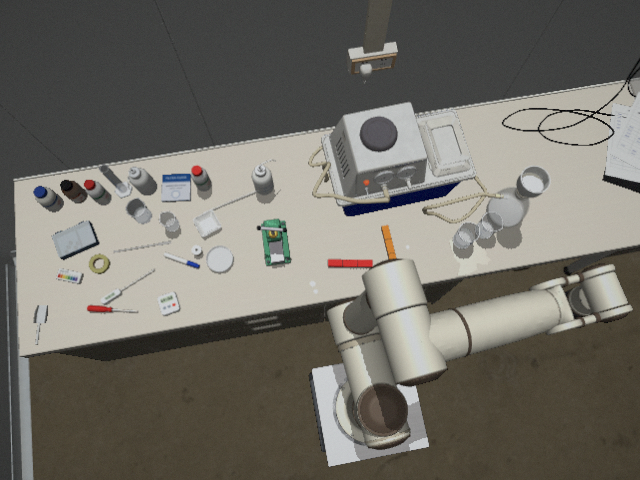

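View pics/scene0.png

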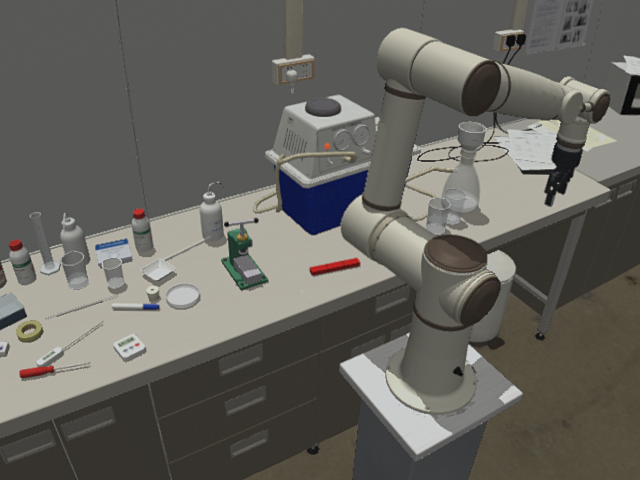

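Top view: candidates are the orange bar at (389,243), partly hidden by the arm, and the red look-alike at (350,263); orange is meant. The clamp is at (275,243), column towards image top (270,225), with its open front towards the robot.

```bash
python3 - <<'E'
from h import *
im=snap('top'); c=im['color']; hsv=cv2.cvtColor(c,cv2.COLOR_RGB2HSV)
def mask(lo,hi): return cv2.inRange(hsv,np.array(lo),np.array(hi))
o=mask((10,150,120),(22,255,255)); g=mask((60,80,30),(90,255,255))
for nm,m,z in [('bar',o,16),('green',g,12)]:
    n,l,st,ce=cv2.connectedComponentsWithStats(m)
    for i in range(1,n):
        if st[i,4]>60:
            pts=np.argwhere(l==i)[:,::-1].astype(np.float32)
            P=onplane(im,pts,z)[:,:2].astype(np.float32); r=cv2.minAreaRect(P)
            print(nm,st[i],ce[i],r); print(cv2.boxPoints(r).round())
crop=c[190:290,220:420]; cv2.imwrite('pics/c1.png',cv2.resize(crop,(800,400),interpolation=cv2.INTER_CUBIC)[:,:,::-1])
E
```

```text
bar [382 226  14  33 222] [388.32432432 242.16666667] ((513.589599609375, -169.27011108398438), (117.9805679321289, 22.488914489746094), 1.482315182685852)
[[ 454. -160.]
 [ 455. -182.]
 [ 573. -179.]
 [ 572. -157.]]
green [262 219  24  10 141] [273.9858156  223.41134752] ((651.4168701171875, 202.0308074951172), (80.06840515136719, 29.650707244873047), 73.81730651855469)
[[626. 168.]
 [654. 159.]
 [677. 236.]
 [648. 245.]]
green [262 230  28  35 374] [275.42245989 244.81818182] ((569.3875732421875, 208.6924591064453), (81.18588256835938, 122.68840789794922), 87.50471496582031)
[[506. 171.]
 [629. 165.]
 [632. 247.]
 [510. 252.]]
```

View pics/c1.png

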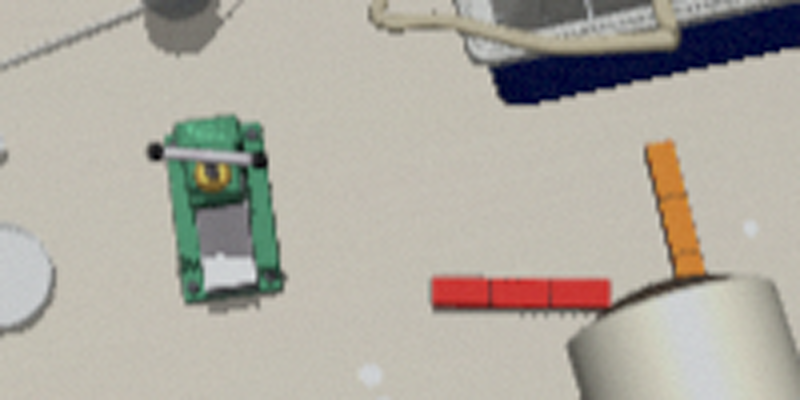

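>>> move_arm --targets '[{"tx": 0.03,"ty": -0.024,"rz": 4},{"tx": 0.06,"ty": -0.048,"rz": 8},{"tx": 0.09,"ty": -0.072,"rz": 12},{"tx": 0.12,"ty": -0.095,"rz": 16},{"tx": 0.15,"ty": -0.119,"rz": 16},{"tx": 0.18,"ty": -0.142,"rz": 16},{"tx": 0.21,"ty": -0.166,"rz": 16},{"tx": 0.24,"ty": -0.19,"rz": 16}]'

```text
invalid input
```

```bash
python3 - <<'E'
from h import *
s=env.sense(); print(s['time_s'],s['eef_pos'],Ro.from_rotvec(s['ee_rot']).as_matrix().round(3))
im=snap('top'); c=im['color']; save(im,'top1.png')
def tri(a,ua,b,ub):
    c1,d1=ray(a,ua); c2,d2=ray(b,ub); d1=d1[0];d2=d2[0]
    s,t=np.linalg.lstsq(np.c_[d1,-d2],c2-c1,rcond=None)[0]; p,q=c1+s*d1,c2+t*d2; return (p+q)/2,np.linalg.norm(p-q)
for u in [(258.75,227.75),(284.75,229.75)]: print(onplane(im,u,172))
im2=snap('scene'); hs=[(226,224),(256,220)]
print(onplane(im2,hs,172))
hsv=cv2.cvtColor(c,cv2.COLOR_RGB2HSV)
m=cv2.inRange(hsv,np.array((8,150,90)),np.array((22,255,255))); m[:,:340]=0
P=onplane(im,np.argwhere(m)[:,::-1].astype(float),16)[:,:2].astype(np.float32); print(m.sum()/255,cv2.minAreaRect(P))
E
```

```text
0.15 [ 168.64984218 -549.2299208   230.54004832] [[ 0.956  0.293 -0.   ]
 [ 0.293 -0.956  0.001]
 [ 0.    -0.001 -1.   ]]
[[590.35074532 246.84326523 172.        ]]
[[569.57392131 168.2641852  172.        ]]
[[590.68727445 243.90965787 172.        ]
 [569.0300933  164.70796679 172.        ]]
236.0 ((602.132080078125, -160.1456298828125), (296.849853515625, 29.463577270507812), 5.190904140472412)
```

>>> move_arm --targets '[{"tx": 0.03,"ty": -0.024,"tz": 0,"rx": 0,"ry": 0,"rz": 4,"fingers": -1},{"tx": 0.06,"ty": -0.048,"tz": 0,"rx": 0,"ry": 0,"rz": 8,"fingers": -1},{"tx": 0.09,"ty": -0.072,"tz": 0,"rx": 0,"ry": 0,"rz": 12,"fingers": -1},{"tx": 0.12,"ty": -0.095,"tz": 0,"rx": 0,"ry": 0,"rz": 16,"fingers": -1},{"tx": 0.15,"ty": -0.119,"tz": 0,"rx": 0,"ry": 0,"rz": 16,"fingers": -1},{"tx": 0.18,"ty": -0.142,"tz": 0,"rx": 0,"ry": 0,"rz": 16,"fingers": -1},{"tx": 0.21,"ty": -0.166,"tz": 0,"rx": 0,"ry": 0,"rz": 16,"fingers": -1},{"tx": 0.24,"ty": -0.19,"tz": 0,"rx": 0,"ry": 0,"rz": 16,"fingers": -1}]' --force 60

```text
time_s: 0.92
eef_pos: [343.0, -295.9, 231.3]
ee_rot: [3.141, 0.028, 0.0]
contact_force: [-0.6, 0.1, -0.5]
gripper_width: 0.999
gripper_force: 0.0
```

```bash
python3 - <<'E'
from h import *
s=env.sense(); print(s['time_s'],s['eef_pos'],Ro.from_rotvec(s['ee_rot']).as_matrix().round(3))
im=snap('wrist'); save(im,'w1.png'); print(im['mount'].round(2), im['fx'])
print(proj(im,[[449,-170,16],[573,-168,16]]))
E
```

```text
0.9167 [ 343.0253968  -295.94838165  231.34634806] [[ 1.     0.018  0.   ]
 [ 0.018 -1.    -0.   ]
 [ 0.     0.    -1.   ]]
[[  -0.     -0.95   -0.32   82.11]
 [   1.     -0.     -0.      0.18]
 [   0.     -0.32    0.95 -142.25]
 [   0.      0.      0.      1.  ]] 422.90957569756796
[[ 170.83033843   57.40883239]
 [ 151.85165818 -131.88943124]]
```

>>> move_arm --targets '[{"tx": 0.025,"ty": -0.031,"tz": 0,"rx": 0,"ry": 0,"rz": 0,"fingers": -1},{"tx": 0.05,"ty": -0.062,"tz": 0,"rx": 0,"ry": 0,"rz": 0,"fingers": -1},{"tx": 0.075,"ty": -0.093,"tz": 0,"rx": 0,"ry": 0,"rz": 0,"fingers": -1},{"tx": 0.1,"ty": -0.124,"tz": 0,"rx": 0,"ry": 0,"rz": 0,"fingers": -1},{"tx": 0.1,"ty": -0.124,"tz": 0,"rx": 0,"ry": 0,"rz": 0,"fingers": -1},{"tx": 0.1,"ty": -0.124,"tz": 0,"rx": 0,"ry": 0,"rz": 0,"fingers": -1}]'

```text
time_s: 1.47
eef_pos: [440.8, -170.3, 231.2]
ee_rot: [-3.141, -0.036, 0.001]
contact_force: [-0.4, -0.4, 0.1]
gripper_width: 0.998
gripper_force: 0.0
```

```bash
python3 - <<'E'
from h import *
im=snap('wrist'); save(im,'w2.png'); s=im['s']; print(s['time_s'],s['eef_pos'])
def bar(im):
    c=im['color'];hsv=cv2.cvtColor(c,cv2.COLOR_RGB2HSV)
    m=cv2.inRange(hsv,np.array((8,140,70)),np.array((22,255,255)))
    m=cv2.morphologyEx(m,cv2.MORPH_CLOSE,np.ones((7,7)))
    n,l,st,ce=cv2.connectedComponentsWithStats(m); i=1+st[1:,4].argmax()
    P=onplane(im,np.argwhere(l==i)[:,::-1].astype(float),16)[:,:2].astype(np.float32)
    print(st[i],cv2.minAreaRect(P)); print(cv2.boxPoints(cv2.minAreaRect(P)))
bar(im); bar(snap('top'))
E
```

```text
1.4667 [ 440.75178497 -170.29180695  231.16227122]
[ 319   23   31  188 5244] ((498.7732849121094, -172.66586303710938), (148.28070068359375, 23.197914123535156), 0.9610066413879395)
[[ 424.44882 -162.31203]
 [ 424.83792 -185.50667]
 [ 573.0978  -183.0197 ]
 [ 572.7086  -159.82506]]
[269 232   8   6  38] ((609.4609985351562, 213.30601501464844), (24.042661666870117, 17.742141723632812), 79.78540802001953)
[[598.5987  203.04837]
 [616.05963 199.90207]
 [620.3233  223.56366]
 [602.86237 226.70996]]
```

View pics/w2.png

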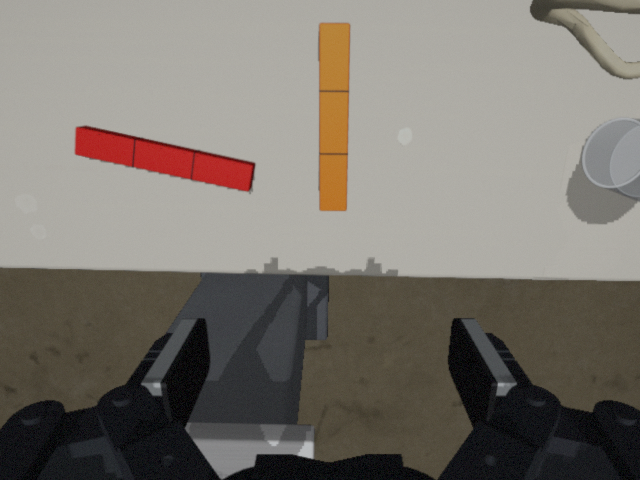

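The orange bar, with two rings, is at (334,117) and measures 148x23 mm with its centre at (499,-172.5). The red look-alike is at (165,158), and I leave it alone.

>>> move_arm --targets '[{"tx": 0.009,"ty": 0.003,"tz": 0.035,"rx": 0,"ry": 0,"rz": 0,"fingers": 0},{"tx": 0.009,"ty": 0.003,"tz": 0.07,"rx": 0,"ry": 0,"rz": 0,"fingers": 0},{"tx": 0.009,"ty": 0.003,"tz": 0.105,"rx": 0,"ry": 0,"rz": 0,"fingers": 0},{"tx": 0.009,"ty": 0.003,"tz": 0.14,"rx": 0,"ry": 0,"rz": 0,"fingers": 0},{"tx": 0.009,"ty": 0.003,"tz": 0.175,"rx": 0,"ry": 0,"rz": 0,"fingers": 0},{"tx": 0.009,"ty": 0.003,"tz": 0.2,"rx": 0,"ry": 0,"rz": 0,"fingers": 0},{"tx": 0.009,"ty": 0.003,"tz": 0.21,"rx": 0,"ry": 0,"rz": 0,"fingers": 0},{"tx": 0.009,"ty": 0.003,"tz": 0.21,"rx": 0,"ry": 0,"rz": 0,"fingers": 0}]' --force 70

```text
time_s: 2.23
eef_pos: [446.7, -174.6, 19.0]
ee_rot: [-3.138, -0.025, 0.007]
contact_force: [-0.3, 0.3, 0.1]
gripper_width: 0.502
gripper_force: 0.0
```

>>> move_arm --targets '[{"tx": 0,"ty": 0,"tz": 0.01,"rx": 0,"ry": 0,"rz": 0,"fingers": 0},{"tx": 0,"ty": 0,"tz": 0.018,"rx": 0,"ry": 0,"rz": 0,"fingers": 0},{"tx": 0,"ty": 0,"tz": 0.018,"rx": 0,"ry": 0,"rz": 0,"fingers": 0},{"tx": 0,"ty": 0,"tz": 0.018,"rx": 0,"ry": 0,"rz": 0,"fingers": 1},{"tx": 0,"ty": 0,"tz": 0.018,"rx": 0,"ry": 0,"rz": 0,"fingers": 1},{"tx": 0,"ty": 0,"tz": 0.018,"rx": 0,"ry": 0,"rz": 0,"fingers": 1},{"tx": 0,"ty": 0,"tz": 0.018,"rx": 0,"ry": 0,"rz": 0,"fingers": 1},{"tx": 0,"ty": 0,"tz": 0.018,"rx": 0,"ry": 0,"rz": 0,"fingers": 1}]'

```text
time_s: 2.9
eef_pos: [450.0, -175.2, 4.4]
ee_rot: [3.14, 0.03, 0.003]
contact_force: [-0.3, 0.1, 5.1]
gripper_width: 0.258
gripper_force: 70.0
```

>>> move_arm --targets '[{"tx": 0,"ty": 0,"tz": -0.02,"rx": 0,"ry": 0,"rz": 0,"fingers": 1},{"tx": 0,"ty": 0,"tz": -0.055,"rx": 0,"ry": 0,"rz": 0,"fingers": 1},{"tx": 0,"ty": 0,"tz": -0.09,"rx": 0,"ry": 0,"rz": 0,"fingers": 1},{"tx": 0.005,"ty": -0.02,"tz": -0.12,"rx": 0,"ry": 0,"rz": 0,"fingers": 1},{"tx": 0.01,"ty": -0.045,"tz": -0.15,"rx": 0,"ry": 0,"rz": 0,"fingers": 1},{"tx": 0.014,"ty": -0.075,"tz": -0.17,"rx": 0,"ry": 0,"rz": 0,"fingers": 1},{"tx": 0.018,"ty": -0.105,"tz": -0.19,"rx": 0,"ry": 0,"rz": 0,"fingers": 1},{"tx": 0.02,"ty": -0.135,"tz": -0.21,"rx": 0,"ry": 0,"rz": 0,"fingers": 1}]'

```text
time_s: 3.57
eef_pos: [466.6, -37.9, 214.6]
ee_rot: [3.141, 0.028, 0.002]
contact_force: [0.4, 0.5, -0.5]
gripper_width: 0.252
gripper_force: 69.2
```

>>> move_arm --targets '[{"tx": 0.004,"ty": -0.034,"tz": -0.02,"rx": 0,"ry": 0,"rz": 0,"fingers": 1},{"tx": 0.008,"ty": -0.068,"tz": -0.04,"rx": 0,"ry": 0,"rz": 0,"fingers": 1},{"tx": 0.012,"ty": -0.102,"tz": -0.06,"rx": 0,"ry": 0,"rz": 0,"fingers": 1},{"tx": 0.014,"ty": -0.13,"tz": -0.075,"rx": 0,"ry": 0,"rz": 0,"fingers": 1},{"tx": 0.016,"ty": -0.155,"tz": -0.085,"rx": 0,"ry": 0,"rz": 0,"fingers": 1},{"tx": 0.016,"ty": -0.165,"tz": -0.085,"rx": 0,"ry": 0,"rz": 0,"fingers": 1},{"tx": 0.016,"ty": -0.165,"tz": -0.085,"rx": 0,"ry": 0,"rz": 0,"fingers": 1},{"tx": 0.016,"ty": -0.165,"tz": -0.085,"rx": 0,"ry": 0,"rz": 0,"fingers": 1}]'

```text
time_s: 4.23
eef_pos: [479.0, 125.6, 297.2]
ee_rot: [3.141, 0.03, -0.003]
contact_force: [0.1, -0.5, -1.1]
gripper_width: 0.26
gripper_force: 69.2
```

```bash
python3 - <<'E'
from h import *
im=snap('wrist'); save(im,'w3.png'); s=im['s']; print(s['time_s'],s['eef_pos'],s['ee_rot'])
np.savez('w3.npz',**{k:np.array(v) for k,v in im.items() if k!='s'})
E
```

```text
4.2333 [478.98308103 125.63645284 297.20818954] [ 3.14067523e+00  3.03795324e-02 -2.83950395e-03]
```

View pics/w3.png

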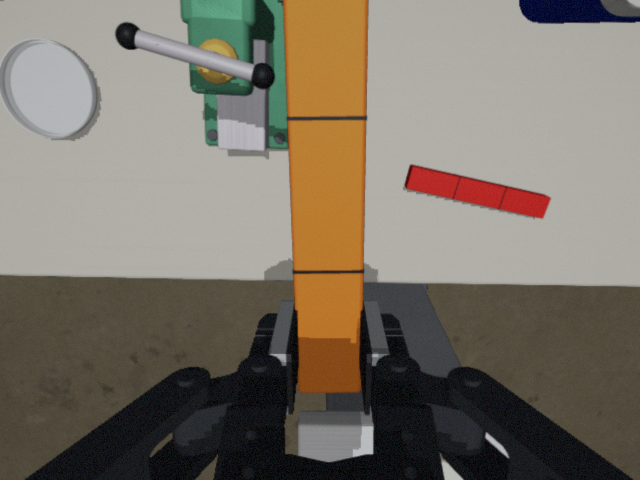

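Wrist view: the bar is straight in the gripper, with rings at rows 117 and 271. The clamp is at upper left: handle balls (128,36) and (262,75), nut (217,60), anvil around (242,110), petri dish (48,88).

```bash
python3 - <<'E'
from h import *
d=np.load('w3.npz'); im={k:d[k] for k in d.files}; c=im['color']
hsv=cv2.cvtColor(c,cv2.COLOR_RGB2HSV)
b=onplane(im,[(128,36),(262,75)],172); print('balls',b,(b[0]+b[1])/2)
# nut
m=cv2.inRange(hsv,np.array((18,90,90)),np.array((32,255,255))); m[:,280:]=0
y,x=np.nonzero(m); print('nut',onplane(im,[((x.min()+x.max())/2,(y.min()+y.max())/2)],125),x.min(),x.max(),y.min(),y.max())
# bar edges
o=cv2.inRange(hsv,np.array((8,140,70)),np.array((22,255,255)))
for r in (20,117,200,271,320):
    xs=np.nonzero(o[r-3])[0]; print(r,xs.min(),xs.max(),onplane(im,[(xs.min()-.5,r-3),(xs.max()+.5,r-3)],297.2+11.6)[:,:2].round(1).tolist())
print(onplane(im,[(327,117),(327,271)],297.2+11.6))
cv2.imwrite('pics/c3.png',cv2.resize(c[0:160,190:300],None,fx=3.7,fy=3.7,interpolation=cv2.INTER_CUBIC)[:,:,::-1])
E
```

```text
balls [[589.81531803 244.04273008 172.        ]
 [569.58600157 166.80809411 172.        ]] [579.7006598 205.4254121 172.       ]
nut [[579.98188194 204.98323116 125.        ]] 196 237 38 83
20 284 366 [[580.7, 140.1], [581.1, 117.0]]
117 288 365 [[554.6, 139.3], [555.0, 116.1]]
200 291 363 [[529.3, 138.6], [529.7, 115.5]]
271 293 362 [[504.9, 138.2], [505.3, 114.7]]
320 297 360 [[486.3, 137.0], [486.7, 114.6]]
[[553.9336791  127.4899106  308.8       ]
 [503.99881717 126.60576616 308.8       ]]
```

View pics/c3.png

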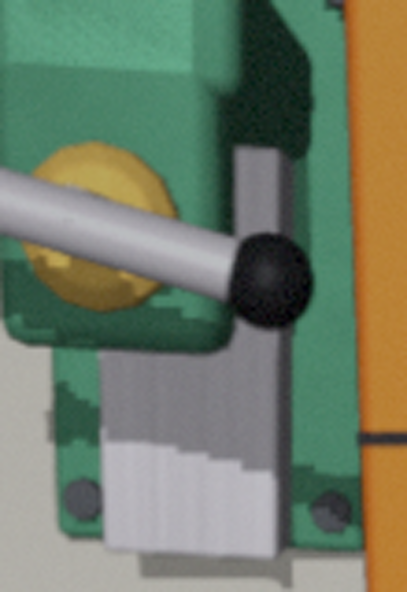

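```bash
python3 - <<'E'
from h import *
d=np.load('w3.npz'); im={k:d[k] for k in d.files}
f=3.7
a=[(103,352),(103,547),(276,556),(280,330),(282,152)]
P=onplane(im,[(190+(u+.5)/f-.5,(v+.5)/f-.5) for u,v in a],40); print(P.round(1))
print('yaw right',np.degrees(np.arctan2(*(P[4]-P[2])[[1,0]])),'left',np.degrees(np.arctan2(*(P[0]-P[1])[[1,0]])),'front',np.degrees(np.arctan2(-(P[1]-P[2])[0],(P[1]-P[2])[1])))
print('width',np.linalg.norm(P[1]-P[2]))
b=[(56,370),(62,535),(360,548)]
Q=onplane(im,[(190+(u+.5)/f-.5,(v+.5)/f-.5) for u,v in b],12); print(Q.round(1)); print('base front', np.degrees(np.arctan2(-(Q[1]-Q[2])[0],(Q[1]-Q[2])[1])))
for y in (-1,-2,-3):
    t=np.radians(y); x=np.array([np.cos(t),np.sin(t)]); yy=np.array([-x[1],x[0]])
    print(y,[(P[i,:2]-[580,205.3])@yy for i in range(5)],[(P[i,:2]-[580,205.3])@x for i in (1,2,4)])
E
```

```text
[[556.3 227.   40. ]
 [509.4 229.9  40. ]
 [507.9 186.3  40. ]
 [562.1 183.8  40. ]
 [601.7 182.2  40. ]]
yaw right -2.479891545712371 left -3.6276445727484257 front -1.9730124875225594
width 43.66483552627977
[[551.3 246.5  12. ]
 [508.8 248.   12. ]
 [506.7 167.7  12. ]]
base front -1.4871525416446532
-1 [np.float64(21.241996719436173), np.float64(23.397031904934785), np.float64(-20.26150735692313), np.float64(-21.839090387240578), np.float64(-22.685779873348583)] [np.float64(-71.02560697672287), np.float64(-71.76709942973542), np.float64(22.070651095223305)]
-2 [np.float64(20.81871655903622), np.float64(22.153900663237067), np.float64(-21.510930019286537), np.float64(-22.142096787646366), np.float64(-22.297138745943514)] [np.float64(-71.42312394299108), np.float64(-71.40255689145549), np.float64(22.46321107885633)]
-3 [np.float64(20.38909481589694), np.float64(20.904021128787672), np.float64(-22.753800243985008), np.float64(-22.438358490875327), np.float64(-21.901705694079197)] [np.float64(-71.79888473381492), np.float64(-71.01626444265432), np.float64(22.84892855078872)]
```

>>> move_arm --targets '[{"tx": -0.032,"ty": -0.01,"tz": 0,"rx": 0,"ry": 0,"rz": 1,"fingers": 1},{"tx": -0.064,"ty": -0.03,"tz": 0,"rx": 0,"ry": 0,"rz": 2,"fingers": 1},{"tx": -0.096,"ty": -0.05,"tz": 0,"rx": 0,"ry": 0,"rz": 3.4,"fingers": 1},{"tx": -0.128,"ty": -0.07,"tz": 0.01,"rx": 0,"ry": 0,"rz": 3.4,"fingers": 1},{"tx": -0.128,"ty": -0.091,"tz": 0.04,"rx": 0,"ry": 0,"rz": 3.4,"fingers": 1},{"tx": -0.128,"ty": -0.091,"tz": 0.075,"rx": 0,"ry": 0,"rz": 3.4,"fingers": 1},{"tx": -0.128,"ty": -0.091,"tz": 0.11,"rx": 0,"ry": 0,"rz": 3.4,"fingers": 1},{"tx": -0.128,"ty": -0.091,"tz": 0.145,"rx": 0,"ry": 0,"rz": 3.4,"fingers": 1}]'

```text
time_s: 4.95
eef_pos: [349.5, 213.5, 151.3]
ee_rot: [3.14, -0.066, 0.0]
contact_force: [1.1, 0.2, -1.0]
gripper_width: 0.255
gripper_force: 69.2
```

>>> move_arm --targets '[{"tx": 0,"ty": 0,"tz": 0.035,"rx": 0,"ry": 0,"rz": 0,"fingers": 1},{"tx": 0,"ty": 0,"tz": 0.07,"rx": 0,"ry": 0,"rz": 0,"fingers": 1},{"tx": 0,"ty": 0,"tz": 0.095,"rx": 0,"ry": 0,"rz": 0,"fingers": 1},{"tx": 0,"ty": 0,"tz": 0.1,"rx": 0,"ry": 0,"rz": 0,"fingers": 1},{"tx": 0,"ty": 0,"tz": 0.1,"rx": 0,"ry": 0,"rz": 0,"fingers": 1},{"tx": 0,"ty": 0,"tz": 0.1,"rx": 0,"ry": 0,"rz": 0,"fingers": 1}]'

```text
time_s: 5.45
eef_pos: [350.7, 214.1, 54.1]
ee_rot: [-3.141, 0.066, -0.001]
contact_force: [0.5, 0.7, 0.4]
gripper_width: 0.257
gripper_force: 69.2
```

```bash
python3 - <<'E'
from h import *
s=env.sense(); R=Ro.from_rotvec(s['ee_rot']).as_matrix(); print(s['time_s'],s['eef_pos'],R.round(4),s['contact_force'])
im=snap('wrist'); z=s['eef_pos'][2]+11.6
hsv=cv2.cvtColor(im['color'],cv2.COLOR_RGB2HSV); o=cv2.inRange(hsv,np.array((8,140,70)),np.array((22,255,255)))
m=[]
for r in (60,140,220,290):
    xs=np.nonzero(o[r])[0]; xs=xs[(xs>250)&(xs<400)]; m.append(onplane(im,[(xs.min()-.5,r),(xs.max()+.5,r)],z).mean(0))
m=np.array(m); print(m.round(2)); k,c=np.polyfit(m[:,0],m[:,1],1); print('bar yaw',np.degrees(np.arctan(k)),'tool yaw',np.degrees(np.arctan2(R[1,0],R[0,0])))
x=np.array([.9992,-.0401]);y=np.array([.0401,.9992]);A=np.array([580.2,205.1])
bc=np.array([s['eef_pos'][0]+50,0]); bc[1]=k*bc[0]+c
print('bar centre in seat',(bc-A)@x+51,(bc-A)@y)
cv2.imwrite('pics/w4.png',im['color'][:,:,::-1])
E
```

```text
5.45 [350.73716028 214.1028534   54.14089722] [[ 9.991e-01 -4.200e-02  9.000e-04]
 [-4.200e-02 -9.991e-01  1.000e-04]
 [ 9.000e-04 -1.000e-04 -1.000e+00]] [0.46321173 0.68323926 0.35925805]
[[441.47 210.88  65.74]
 [418.89 211.73  65.74]
 [393.57 212.52  65.74]
 [368.64 213.43  65.74]]
bar yaw -1.985106550193755 tool yaw -2.409617970487572
bar centre in seat -128.60848976017195 0.010246681105231902
```

View pics/w4.png

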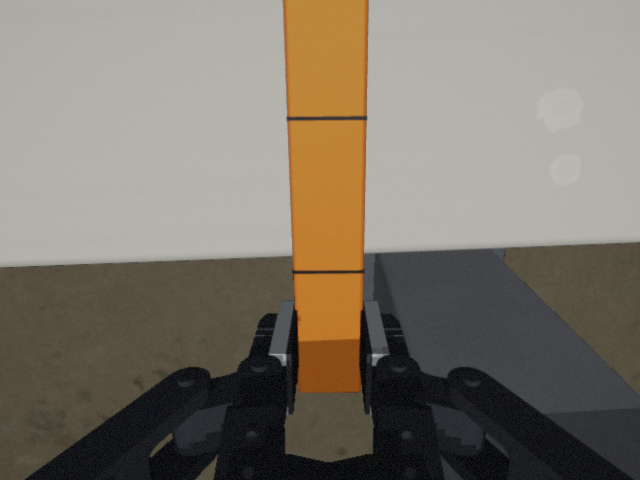

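>>> move_arm --targets '[{"tx": 0,"ty": 0,"tz": 0.0075,"rx": 0,"ry": 0,"rz": 0,"fingers": 1},{"tx": 0.015,"ty": 0,"tz": 0.0075,"rx": 0,"ry": 0,"rz": 0,"fingers": 1},{"tx": 0.035,"ty": 0,"tz": 0.0075,"rx": 0,"ry": 0,"rz": 0,"fingers": 1},{"tx": 0.055,"ty": 0,"tz": 0.0075,"rx": 0,"ry": 0,"rz": 0,"fingers": 1},{"tx": 0.075,"ty": 0,"tz": 0.0075,"rx": 0,"ry": 0,"rz": 0,"fingers": 1},{"tx": 0.09,"ty": 0,"tz": 0.0075,"rx": 0,"ry": 0,"rz": 0,"fingers": 1},{"tx": 0.1,"ty": 0,"tz": 0.0075,"rx": 0,"ry": 0,"rz": 0,"fingers": 1},{"tx": 0.1,"ty": 0,"tz": 0.0075,"rx": 0,"ry": 0,"rz": 0,"fingers": 1}]'

```text
time_s: 6.17
eef_pos: [452.6, 210.5, 47.1]
ee_rot: [-3.14, 0.065, -0.006]
contact_force: [1.0, -0.0, -0.3]
gripper_width: 0.259
gripper_force: 69.2
```

>>> move_arm --targets '[{"tx": 0.004,"ty": 0,"tz": 0,"rx": 0,"ry": 0,"rz": 0,"fingers": 1},{"tx": 0.008,"ty": 0,"tz": 0,"rx": 0,"ry": 0,"rz": 0,"fingers": 1},{"tx": 0.012,"ty": 0,"tz": 0,"rx": 0,"ry": 0,"rz": 0,"fingers": 1},{"tx": 0.016,"ty": 0,"tz": 0,"rx": 0,"ry": 0,"rz": 0,"fingers": 1},{"tx": 0.02,"ty": 0,"tz": 0,"rx": 0,"ry": 0,"rz": 0,"fingers": 1},{"tx": 0.022,"ty": 0,"tz": 0,"rx": 0,"ry": 0,"rz": 0,"fingers": 1},{"tx": 0.024,"ty": 0,"tz": 0,"rx": 0,"ry": 0,"rz": 0,"fingers": 1},{"tx": 0.024,"ty": 0,"tz": 0,"rx": 0,"ry": 0,"rz": 0,"fingers": 1}]'

```text
time_s: 6.83
eef_pos: [474.1, 209.5, 45.8]
ee_rot: [-3.141, 0.064, -0.0]
contact_force: [0.5, 0.4, -0.3]
gripper_width: 0.257
gripper_force: 69.2
```

>>> move_arm --targets '[{"tx": 0.002,"ty": 0,"tz": 0,"rx": 0,"ry": 0,"rz": 0,"fingers": 1},{"tx": 0.003,"ty": 0,"tz": 0,"rx": 0,"ry": 0,"rz": 0,"fingers": 1},{"tx": 0.004,"ty": 0,"tz": 0,"rx": 0,"ry": 0,"rz": 0,"fingers": 1},{"tx": 0.005,"ty": 0,"tz": 0,"rx": 0,"ry": 0,"rz": 0,"fingers": 1},{"tx": 0.005,"ty": 0,"tz": 0,"rx": 0,"ry": 0,"rz": 0,"fingers": 1}]'

```text
time_s: 7.25
eef_pos: [479.0, 209.3, 45.9]
ee_rot: [-3.141, 0.064, -0.0]
contact_force: [-0.1, 0.5, -0.8]
gripper_width: 0.258
gripper_force: 69.2
```

>>> move_arm --targets '[{"tx": 0.001,"ty": 0,"tz": 0,"rx": 0,"ry": 0,"rz": 0,"fingers": 1},{"tx": 0.0015,"ty": 0,"tz": 0,"rx": 0,"ry": 0,"rz": 0,"fingers": 1},{"tx": 0.002,"ty": 0,"tz": 0,"rx": 0,"ry": 0,"rz": 0,"fingers": 1},{"tx": 0.002,"ty": 0,"tz": 0,"rx": 0,"ry": 0,"rz": 0,"fingers": 1}]'

```text
time_s: 7.58
eef_pos: [479.2, 209.3, 45.2]
ee_rot: [3.141, -0.064, -0.005]
contact_force: [-5.7, 0.1, 0.3]
gripper_width: 0.257
gripper_force: 69.3
```

>>> move_arm --targets '[{"tx": -0.001,"ty": 0,"tz": 0.001,"rx": 0,"ry": 0,"rz": 0,"fingers": 1},{"tx": -0.0015,"ty": 0,"tz": 0.0015,"rx": 0,"ry": 0,"rz": 0,"fingers": 1},{"tx": -0.0015,"ty": 0,"tz": 0.002,"rx": 0,"ry": 0,"rz": 0,"fingers": 1},{"tx": -0.0015,"ty": 0,"tz": 0.002,"rx": 0,"ry": 0,"rz": 0,"fingers": 1}]'

```text
time_s: 7.92
eef_pos: [479.3, 209.3, 44.3]
ee_rot: [3.141, -0.064, -0.0]
contact_force: [-4.7, 0.1, 4.8]
gripper_width: 0.259
gripper_force: 69.9
```

>>> move_arm --targets '[{"tx": -0.0015,"ty": 0,"tz": 0.0015,"rx": 0,"ry": 0,"rz": 0,"fingers": 0.2},{"tx": -0.0015,"ty": 0,"tz": 0.0015,"rx": 0,"ry": 0,"rz": 0,"fingers": 0},{"tx": -0.0015,"ty": 0,"tz": 0.0015,"rx": 0,"ry": 0,"rz": 0,"fingers": 0},{"tx": -0.0015,"ty": 0,"tz": 0.0015,"rx": 0,"ry": 0,"rz": 0,"fingers": 0},{"tx": -0.02,"ty": 0,"tz": 0,"rx": 0,"ry": 0,"rz": 0,"fingers": 0},{"tx": -0.05,"ty": 0,"tz": -0.02,"rx": 0,"ry": 0,"rz": 0,"fingers": 0},{"tx": -0.08,"ty": 0,"tz": -0.05,"rx": 0,"ry": 0,"rz": 0,"fingers": 0},{"tx": -0.08,"ty": 0,"tz": -0.085,"rx": 0,"ry": 0,"rz": 0,"fingers": 0}]'

```text
time_s: 8.58
eef_pos: [391.4, 211.9, 125.2]
ee_rot: [3.138, -0.062, -0.019]
contact_force: [1.4, 1.0, -0.9]
gripper_width: 0.502
gripper_force: 0.0
```

>>> move_arm --targets '[{"tx": 0,"ty": 0,"tz": -0.035,"rx": 0,"ry": 0,"rz": 0,"fingers": 0},{"tx": 0,"ty": 0,"tz": -0.07,"rx": 0,"ry": 0,"rz": 0,"fingers": 0},{"tx": 0,"ty": 0,"tz": -0.105,"rx": 0,"ry": 0,"rz": 0,"fingers": 0},{"tx": 0.02,"ty": 0,"tz": -0.14,"rx": 0,"ry": 0,"rz": 0,"fingers": 0},{"tx": 0.05,"ty": 0,"tz": -0.15,"rx": 0,"ry": 0,"rz": 0,"fingers": 0},{"tx": 0.08,"ty": 0,"tz": -0.15,"rx": 0,"ry": 0,"rz": 0,"fingers": 0},{"tx": 0.08,"ty": 0,"tz": -0.15,"rx": 0,"ry": 0,"rz": 0,"fingers": 0},{"tx": 0.08,"ty": 0,"tz": -0.15,"rx": 0,"ry": 0,"rz": 0,"fingers": 0}]'

```text
time_s: 9.25
eef_pos: [480.1, 209.0, 278.3]
ee_rot: [3.141, -0.066, -0.001]
contact_force: [-0.1, -0.5, 0.2]
gripper_width: 0.5
gripper_force: 0.0
```

```bash
python3 - <<'E'
from h import *
im=snap('wrist'); save(im,'w5.png'); s=im['s']; print(s['time_s'],s['eef_pos'],s['ee_rot'],s['torque'])
hsv=cv2.cvtColor(im['color'],cv2.COLOR_RGB2HSV); o=cv2.inRange(hsv,np.array((8,140,70)),np.array((22,255,255)))
n,l,st,ce=cv2.connectedComponentsWithStats(o)
A=np.array([580.2,205.1]);x=np.array([.9992,-.0401]);y=np.array([.0401,.9992])
for i in range(1,n):
    if st[i,4]<100: continue
    P=onplane(im,np.argwhere(l==i)[:,::-1].astype(float),56)[:,:2]; q=np.c_[(P-A)@x+51,(P-A)@y]
    print(st[i],cv2.minAreaRect(q.astype(np.float32)))
print('bal px pred',proj(im,[[590.3,244.2,172],[569.5,166.6,172]]))
E
```

```text
9.25 [480.1162277  208.97611804 278.33775481] [ 3.14073733e+00 -6.56678578e-02 -1.26772998e-03] [ 0.04073594 -0.04616102  0.02459692]
[316  41  30  11 133] ((68.08856964111328, -2.3316240310668945), (23.583879470825195, 4.874454498291016), 78.01335144042969)
[306  65  41  23 420] ((43.544063568115234, 3.086029052734375), (32.911720275878906, 13.20616340637207), 77.42552185058594)
[ 314   99   28  120 3229] ((-23.88338851928711, 0.5279836654663086), (102.14434814453125, 22.77964973449707), 0.4094512164592743)
bal px pred [[254.52696753  40.0124178 ]
 [398.46224169  74.52226769]]
```

View pics/w5.png

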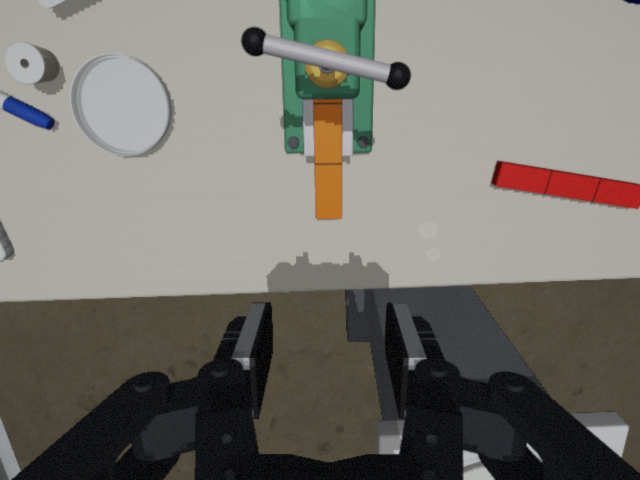

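Bar seated: outer end is 75.0 mm from the seat point and 0.5 mm off centre. The handle balls are at (254,41) and (398,75), as predicted. Now over the handle.

>>> move_arm --targets '[{"tx": 0.012,"ty": 0,"tz": 0,"rx": 0,"ry": 0,"rz": -7,"fingers": 0},{"tx": 0.025,"ty": 0,"tz": 0,"rx": 0,"ry": 0,"rz": -14,"fingers": 0},{"tx": 0.037,"ty": 0,"tz": 0,"rx": 0,"ry": 0,"rz": -21,"fingers": 0},{"tx": 0.05,"ty": 0,"tz": 0,"rx": 0,"ry": 0,"rz": -28,"fingers": 0},{"tx": 0.062,"ty": 0,"tz": 0,"rx": 0,"ry": 0,"rz": -35,"fingers": 0},{"tx": 0.075,"ty": 0,"tz": 0,"rx": 0,"ry": 0,"rz": -42,"fingers": 0},{"tx": 0.087,"ty": 0,"tz": 0,"rx": 0,"ry": 0,"rz": -49,"fingers": 0},{"tx": 0.1,"ty": -0.0005,"tz": 0,"rx": 0,"ry": 0,"rz": -56,"fingers": 0}]'

```text
time_s: 9.97
eef_pos: [578.6, 206.0, 278.8]
ee_rot: [-2.798, -1.427, 0.001]
contact_force: [-0.3, 0.1, 0.0]
gripper_width: 0.5
gripper_force: 0.0
```

>>> move_arm --targets '[{"tx": 0,"ty": 0,"tz": 0.01,"rx": 0,"ry": 0,"rz": -7,"fingers": 0},{"tx": 0,"ty": 0,"tz": 0.03,"rx": 0,"ry": 0,"rz": -14,"fingers": 0},{"tx": 0,"ty": 0,"tz": 0.05,"rx": 0,"ry": 0,"rz": -21,"fingers": 0},{"tx": 0,"ty": 0,"tz": 0.063,"rx": 0,"ry": 0,"rz": -21.4,"fingers": 0},{"tx": 0,"ty": 0,"tz": 0.063,"rx": 0,"ry": 0,"rz": -21.4,"fingers": 0},{"tx": 0,"ty": 0,"tz": 0.063,"rx": 0,"ry": 0,"rz": -21.4,"fingers": 0},{"tx": 0,"ty": 0,"tz": 0.063,"rx": 0,"ry": 0,"rz": -21.4,"fingers": 0}]'

```text
time_s: 10.55
eef_pos: [579.6, 206.0, 217.2]
ee_rot: [2.492, 1.911, 0.003]
contact_force: [-1.1, -0.2, 1.2]
gripper_width: 0.498
gripper_force: 0.0
```

```bash
cat > st.py <<'E'
from h import *
s=env.sense(); R=Ro.from_rotvec(s['ee_rot']).as_matrix(); print(round(s['time_s'],2),s['eef_pos'].round(1),'yaw',np.degrees(np.arctan2(R[1,0],R[0,0])).round(2),'tilt',R[:2,2].round(3),'q',s['q'].round(2),'F',s['contact_force'].round(1),'T',s['torque'].round(3),'w',round(s['gripper_width'],3),round(s['gripper_force'],1),'eff',s['joint_efforts'][[0,4,5]].round(3))
d=R.T@(np.array([580.0,205.3,0])-s['eef_pos']); print('to axis in tool mm',d.round(1))
E
python3 st.py
```

```text
10.55 [579.6 206.  217.2] yaw 74.96 tilt [0.002 0.   ] q [ 0.15  0.27  1.5  -0.    1.37  0.41] F [-1.1 -0.2  1.2] T [-0.022  0.007 -0.044] w 0.498 0.0 eff [0.033 0.028 0.02 ]
to axis in tool mm [-7.000e-01  2.000e-01  2.172e+02]
```

>>> move_arm --targets '[{"tx": -0.0007,"ty": 0,"tz": 0.025,"rx": 0,"ry": 0,"rz": 0,"fingers": 0},{"tx": -0.0007,"ty": 0,"tz": 0.045,"rx": 0,"ry": 0,"rz": 0,"fingers": 0},{"tx": -0.0007,"ty": 0,"tz": 0.06,"rx": 0,"ry": 0,"rz": 0,"fingers": 0},{"tx": -0.0007,"ty": 0,"tz": 0.065,"rx": 0,"ry": 0,"rz": 0,"fingers": 0},{"tx": -0.0007,"ty": 0,"tz": 0.065,"rx": 0,"ry": 0,"rz": 0,"fingers": 0},{"tx": -0.0007,"ty": 0,"tz": 0.065,"rx": 0,"ry": 0,"rz": 0,"fingers": 0}]' --force 80

```text
time_s: 11.05
eef_pos: [579.9, 205.2, 152.4]
ee_rot: [2.491, 1.912, 0.003]
contact_force: [0.3, -0.7, -0.0]
gripper_width: 0.498
gripper_force: 0.0
```

>>> move_arm --targets '[{"tx": 0,"ty": 0,"tz": 0,"rx": 0,"ry": 0,"rz": 0,"fingers": 0.5},{"tx": 0,"ty": 0,"tz": 0,"rx": 0,"ry": 0,"rz": 0,"fingers": 0.65},{"tx": 0,"ty": 0,"tz": 0,"rx": 0,"ry": 0,"rz": 0,"fingers": 1},{"tx": 0,"ty": 0,"tz": 0,"rx": 0,"ry": 0,"rz": 0,"fingers": 1},{"tx": 0,"ty": 0,"tz": 0,"rx": 0,"ry": 0,"rz": 0,"fingers": 1},{"tx": 0,"ty": 0,"tz": 0,"rx": 0,"ry": 0,"rz": 0,"fingers": 1}]'

```text
time_s: 11.55
eef_pos: [580.6, 205.0, 152.5]
ee_rot: [2.49, 1.912, 0.005]
contact_force: [3.5, 0.4, 5.7]
gripper_width: 0.093
gripper_force: 78.5
```

```bash
python3 st.py
```

```text
11.55 [580.6 205.  152.5] yaw 75.05 tilt [0.004 0.   ] q [ 0.14  0.33  1.56 -0.    1.25  0.4 ] F [3.5 0.4 5.7] T [-0.096 -0.536 -0.062] w 0.093 78.5 eff [ 1.173  0.929 -0.017]
to axis in tool mm [-1.000e-01 -1.200e+00  1.525e+02]
```

>>> move_arm --targets '[{"tx": 0,"ty": 0,"tz": 0.0003,"rx": 0,"ry": 0,"rz": 4,"fingers": 1},{"tx": 0,"ty": 0,"tz": 0.0007,"rx": 0,"ry": 0,"rz": 9,"fingers": 1},{"tx": 0,"ty": 0,"tz": 0.0011,"rx": 0,"ry": 0,"rz": 14,"fingers": 1},{"tx": 0,"ty": 0,"tz": 0.0015,"rx": 0,"ry": 0,"rz": 19,"fingers": 1},{"tx": 0,"ty": 0,"tz": 0.0019,"rx": 0,"ry": 0,"rz": 24,"fingers": 1},{"tx": 0,"ty": 0,"tz": 0.0023,"rx": 0,"ry": 0,"rz": 29,"fingers": 1},{"tx": 0,"ty": 0,"tz": 0.0027,"rx": 0,"ry": 0,"rz": 34,"fingers": 1},{"tx": 0,"ty": 0,"tz": 0.0031,"rx": 0,"ry": 0,"rz": 39,"fingers": 1}]'

```text
time_s: 12.22
eef_pos: [580.2, 205.3, 149.4]
ee_rot: [2.989, 0.966, 0.005]
contact_force: [1.2, 0.2, 6.2]
gripper_width: 0.094
gripper_force: 78.7
```

```bash
python3 st.py
```

```text
12.22 [580.2 205.3 149.4] yaw 35.83 tilt [0.003 0.001] q [0.14 0.33 1.56 0.   1.25 1.09] F [1.2 0.2 6.2] T [ 0.004 -0.301  0.14 ] w 0.094 78.7 eff [ 0.148  0.461 -0.956]
to axis in tool mm [ -0.6  -0.3 149.4]
```

>>> move_arm --targets '[{"tx": 0,"ty": 0,"tz": 0.0002,"rx": 0,"ry": 0,"rz": 3,"fingers": 1},{"tx": 0,"ty": 0,"tz": 0.0005,"rx": 0,"ry": 0,"rz": 6,"fingers": 1},{"tx": 0,"ty": 0,"tz": 0.0007,"rx": 0,"ry": 0,"rz": 9,"fingers": 1},{"tx": 0,"ty": 0,"tz": 0.0009,"rx": 0,"ry": 0,"rz": 12,"fingers": 1},{"tx": 0,"ty": 0,"tz": 0.0012,"rx": 0,"ry": 0,"rz": 15,"fingers": 1},{"tx": 0,"ty": 0,"tz": 0.0014,"rx": 0,"ry": 0,"rz": 18,"fingers": 1}]'

```text
time_s: 12.72
eef_pos: [580.1, 205.5, 148.0]
ee_rot: [-3.103, -0.49, -0.005]
contact_force: [1.2, 0.9, 7.2]
gripper_width: 0.094
gripper_force: 78.7
```

```bash
python3 st.py
```

```text
12.72 [580.1 205.5 148. ] yaw 17.94 tilt [0.003 0.001] q [0.14 0.33 1.56 0.   1.25 1.4 ] F [1.2 0.9 7.2] T [ 0.067 -0.285  0.077] w 0.094 78.7 eff [-0.257  0.435 -0.525]
to axis in tool mm [ -0.6   0.2 148. ]
```

```bash
cat > tq.py <<'E'
from h import *
v=[];
for i in range(7):
    s=env.sense(); v.append([s['torque'][2],s['joint_efforts'][5],s['contact_force'][2]]); cams.get_image('wrist')
v=np.array(v); R=Ro.from_rotvec(s['ee_rot']).as_matrix(); print(round(s['time_s'],2),'yaw',np.degrees(np.arctan2(R[1,0],R[0,0])).round(2),'q6',s['q'][5].round(2),'z',s['eef_pos'].round(1)); print(v.T.round(3)); print(v[1:].mean(0).round(3))
E
python3 tq.py
```

```text
13.02 yaw 18.05 q6 1.4 z [580.1 205.5 148. ]
[[ 0.077 -0.032 -0.074 -0.106 -0.075 -0.061 -0.057]
 [-0.525  0.111  0.289  0.014 -0.059 -0.072 -0.074]
 [ 7.188  7.08   6.877  6.499  6.922  6.932  6.292]]
[-0.067  0.035  6.767]
```

>>> move_arm --targets '[{"tx": 0,"ty": 0,"tz": 0.0002,"rx": 0,"ry": 0,"rz": 2,"fingers": 1},{"tx": 0,"ty": 0,"tz": 0.0004,"rx": 0,"ry": 0,"rz": 5,"fingers": 1},{"tx": 0,"ty": 0,"tz": 0.0006,"rx": 0,"ry": 0,"rz": 8,"fingers": 1},{"tx": 0,"ty": 0,"tz": 0.0008,"rx": 0,"ry": 0,"rz": 10,"fingers": 1},{"tx": 0,"ty": 0,"tz": 0.001,"rx": 0,"ry": 0,"rz": 12,"fingers": 1}]'

```text
time_s: 13.48
eef_pos: [580.0, 205.7, 147.0]
ee_rot: [-3.136, -0.164, -0.004]
contact_force: [1.0, 1.2, 8.4]
gripper_width: 0.088
gripper_force: 78.7
```

```bash
python3 tq.py
```

```text
13.78 yaw 6.06 q6 1.61 z [580.  205.7 147. ]
[[ 1.420e-01 -5.100e-02 -5.300e-02 -7.400e-02 -9.900e-02 -1.180e-01
  -6.500e-02]
 [-2.930e-01  7.900e-02  1.760e-01 -3.000e-03 -5.000e-02 -5.800e-02
  -6.000e-02]
 [ 8.365e+00  7.555e+00  7.215e+00  7.358e+00  7.565e+00  7.065e+00
   7.615e+00]]
[-0.077  0.014  7.396]
```

>>> move_arm --targets '[{"tx": 0,"ty": 0,"tz": 0.0001,"rx": 0,"ry": 0,"rz": 3,"fingers": 1},{"tx": 0,"ty": 0,"tz": 0.0003,"rx": 0,"ry": 0,"rz": 6,"fingers": 1},{"tx": 0,"ty": 0,"tz": 0.0005,"rx": 0,"ry": 0,"rz": 9,"fingers": 1},{"tx": 0,"ty": 0,"tz": 0.0007,"rx": 0,"ry": 0,"rz": 12,"fingers": 1},{"tx": 0,"ty": 0,"tz": 0.0009,"rx": 0,"ry": 0,"rz": 15,"fingers": 1}]'

```text
time_s: 14.25
eef_pos: [580.0, 205.9, 145.9]
ee_rot: [-3.13, 0.248, -0.004]
contact_force: [2.3, 1.8, 5.8]
gripper_width: 0.092
gripper_force: 78.6
```

```bash
python3 tq.py
```

```text
14.55 yaw -8.94 q6 1.87 z [580.  205.9 145.9]
[[ 1.740e-01 -2.300e-02 -9.700e-02 -1.420e-01 -1.010e-01 -5.600e-02
  -7.800e-02]
 [-5.180e-01  1.020e-01  2.760e-01  3.000e-03 -6.900e-02 -8.300e-02
  -8.500e-02]
 [ 5.830e+00  5.301e+00  6.696e+00  6.857e+00  5.343e+00  5.703e+00
   6.189e+00]]
[-0.083  0.024  6.015]
```

>>> move_arm --targets '[{"tx": 0,"ty": 0,"tz": 0.0002,"rx": 0,"ry": 0,"rz": 3,"fingers": 1},{"tx": 0,"ty": 0,"tz": 0.0005,"rx": 0,"ry": 0,"rz": 6,"fingers": 1},{"tx": 0,"ty": 0,"tz": 0.0007,"rx": 0,"ry": 0,"rz": 9,"fingers": 1},{"tx": 0,"ty": 0,"tz": 0.0009,"rx": 0,"ry": 0,"rz": 12,"fingers": 1},{"tx": 0,"ty": 0,"tz": 0.0011,"rx": 0,"ry": 0,"rz": 15,"fingers": 1}]'

```text
time_s: 15.02
eef_pos: [580.0, 206.1, 144.7]
ee_rot: [-3.07, 0.654, -0.004]
contact_force: [3.0, 3.3, 4.5]
gripper_width: 0.095
gripper_force: 78.5
```

```bash
python3 tq.py
```

```text
15.32 yaw -23.94 q6 2.13 z [580.1 206.1 144.7]
[[ 1.550e-01  3.000e-03 -7.200e-02 -5.000e-03 -8.300e-02 -1.040e-01
  -1.110e-01]
 [-5.150e-01  1.030e-01  2.770e-01  4.000e-03 -6.900e-02 -8.200e-02
  -8.400e-02]
 [ 4.538e+00  5.005e+00  5.522e+00  5.480e+00  5.185e+00  4.977e+00
   4.980e+00]]
[-0.062  0.025  5.192]
```

>>> move_arm --targets '[{"tx": 0,"ty": 0,"tz": 0.0002,"rx": 0,"ry": 0,"rz": 3,"fingers": 1},{"tx": 0,"ty": 0,"tz": 0.0005,"rx": 0,"ry": 0,"rz": 6,"fingers": 1},{"tx": 0,"ty": 0,"tz": 0.0007,"rx": 0,"ry": 0,"rz": 9,"fingers": 1},{"tx": 0,"ty": 0,"tz": 0.0009,"rx": 0,"ry": 0,"rz": 12,"fingers": 1},{"tx": 0,"ty": 0,"tz": 0.0011,"rx": 0,"ry": 0,"rz": 15,"fingers": 1}]'

```text
time_s: 15.78
eef_pos: [580.1, 206.2, 143.6]
ee_rot: [-2.958, 1.049, -0.004]
contact_force: [2.1, 2.9, 4.0]
gripper_width: 0.09
gripper_force: 78.5
```

```bash
python3 tq.py
```

```text
16.08 yaw -38.86 q6 2.39 z [580.1 206.2 143.5]
[[ 0.103 -0.017 -0.055 -0.127 -0.095 -0.156 -0.135]
 [-0.511  0.038  0.34   0.012 -0.083 -0.102 -0.105]
 [ 3.955  5.468  5.541  5.013  4.86   5.393  5.242]]
[-0.098  0.017  5.253]
```

>>> move_arm --targets '[{"tx": 0,"ty": 0,"tz": 0.0002,"rx": 0,"ry": 0,"rz": 3,"fingers": 1},{"tx": 0,"ty": 0,"tz": 0.0005,"rx": 0,"ry": 0,"rz": 6,"fingers": 1},{"tx": 0,"ty": 0,"tz": 0.0007,"rx": 0,"ry": 0,"rz": 9,"fingers": 1},{"tx": 0,"ty": 0,"tz": 0.0009,"rx": 0,"ry": 0,"rz": 12,"fingers": 1},{"tx": 0,"ty": 0,"tz": 0.0011,"rx": 0,"ry": 0,"rz": 15,"fingers": 1}]'

```text
time_s: 16.55
eef_pos: [580.3, 206.3, 142.4]
ee_rot: [-2.796, 1.424, -0.003]
contact_force: [4.1, 5.3, 4.4]
gripper_width: 0.092
gripper_force: 78.5
```

```bash
python3 tq.py
```

```text
16.85 yaw -53.86 q6 2.65 z [580.2 206.3 142.3]
[[ 0.162  0.016 -0.045 -0.091 -0.075 -0.092 -0.112]
 [-0.509  0.099  0.272 -0.    -0.073 -0.087 -0.089]
 [ 4.377  4.95   4.378  4.735  5.262  4.646  4.884]]
[-0.066  0.021  4.809]
```

>>> move_arm --targets '[{"tx": 0,"ty": 0,"tz": 0,"rx": 0,"ry": 0,"rz": 0,"fingers": 0},{"tx": 0,"ty": 0,"tz": 0,"rx": 0,"ry": 0,"rz": 0,"fingers": 0},{"tx": 0,"ty": 0,"tz": 0,"rx": 0,"ry": 0,"rz": 0,"fingers": 0},{"tx": 0,"ty": 0,"tz": -0.02,"rx": 0,"ry": 0,"rz": 0,"fingers": 0},{"tx": 0,"ty": 0,"tz": -0.05,"rx": 0,"ry": 0,"rz": 0,"fingers": 0},{"tx": 0,"ty": 0,"tz": -0.055,"rx": 0,"ry": 0,"rz": -7,"fingers": 0},{"tx": 0,"ty": 0,"tz": -0.055,"rx": 0,"ry": 0,"rz": -14,"fingers": 0},{"tx": 0,"ty": 0,"tz": -0.055,"rx": 0,"ry": 0,"rz": -21,"fingers": 0}]'

```text
time_s: 17.57
eef_pos: [578.8, 204.8, 196.4]
ee_rot: [3.015, -0.881, -0.001]
contact_force: [0.4, 0.4, -0.5]
gripper_width: 0.501
gripper_force: 0.0
```

>>> move_arm --targets '[{"tx": 0,"ty": 0,"tz": 0,"rx": 0,"ry": 0,"rz": -7,"fingers": 0},{"tx": 0,"ty": 0,"tz": 0,"rx": 0,"ry": 0,"rz": -14,"fingers": 0},{"tx": 0,"ty": 0,"tz": 0,"rx": 0,"ry": 0,"rz": -21,"fingers": 0},{"tx": 0,"ty": 0,"tz": 0,"rx": 0,"ry": 0,"rz": -28,"fingers": 0},{"tx": 0,"ty": 0,"tz": 0,"rx": 0,"ry": 0,"rz": -35,"fingers": 0},{"tx": 0,"ty": 0,"tz": 0,"rx": 0,"ry": 0,"rz": -42,"fingers": 0},{"tx": 0,"ty": 0,"tz": 0,"rx": 0,"ry": 0,"rz": -49,"fingers": 0},{"tx": 0,"ty": 0,"tz": 0,"rx": 0,"ry": 0,"rz": -56,"fingers": 0}]'

```text
time_s: 18.23
eef_pos: [578.1, 204.7, 195.1]
ee_rot: [3.076, 0.638, -0.004]
contact_force: [-0.0, 0.7, -0.2]
gripper_width: 0.499
gripper_force: 0.0
```

>>> move_arm --targets '[{"tx": 0,"ty": 0,"tz": 0,"rx": 0,"ry": 0,"rz": -7,"fingers": 0},{"tx": 0,"ty": 0,"tz": 0,"rx": 0,"ry": 0,"rz": -14,"fingers": 0},{"tx": 0,"ty": 0,"tz": 0,"rx": 0,"ry": 0,"rz": -21,"fingers": 0},{"tx": 0,"ty": 0,"tz": 0,"rx": 0,"ry": 0,"rz": -28,"fingers": 0},{"tx": 0,"ty": 0,"tz": 0,"rx": 0,"ry": 0,"rz": -35,"fingers": 0},{"tx": 0,"ty": 0,"tz": 0,"rx": 0,"ry": 0,"rz": -42,"fingers": 0},{"tx": 0,"ty": 0,"tz": 0,"rx": 0,"ry": 0,"rz": -49,"fingers": 0},{"tx": 0,"ty": 0,"tz": 0,"rx": 0,"ry": 0,"rz": -56,"fingers": 0}]'

```text
time_s: 18.9
eef_pos: [578.1, 204.7, 195.1]
ee_rot: [-2.416, -2.007, 0.004]
contact_force: [-0.4, -0.1, 0.3]
gripper_width: 0.501
gripper_force: 0.0
```

>>> move_arm --targets '[{"tx": 0,"ty": 0,"tz": 0,"rx": 0,"ry": 0,"rz": -7,"fingers": 0},{"tx": 0,"ty": 0,"tz": 0,"rx": 0,"ry": 0,"rz": -14,"fingers": 0},{"tx": 0,"ty": 0,"tz": 0,"rx": 0,"ry": 0,"rz": -21,"fingers": 0},{"tx": 0,"ty": 0,"tz": 0,"rx": 0,"ry": 0,"rz": -28,"fingers": 0},{"tx": 0,"ty": 0,"tz": 0,"rx": 0,"ry": 0,"rz": -35,"fingers": 0},{"tx": 0,"ty": 0,"tz": 0,"rx": 0,"ry": 0,"rz": -42,"fingers": 0},{"tx": 0,"ty": 0,"tz": 0,"rx": 0,"ry": 0,"rz": -47,"fingers": 0},{"tx": 0,"ty": 0,"tz": 0,"rx": 0,"ry": 0,"rz": -47,"fingers": 0}]'

```text
time_s: 19.57
eef_pos: [578.2, 204.7, 195.2]
ee_rot: [-1.421, -2.8, 0.002]
contact_force: [-0.9, -0.1, -0.0]
gripper_width: 0.501
gripper_force: 0.0
```

```bash
python3 st.py
```

```text
19.57 [578.2 204.7 195.2] yaw 126.2 tilt [-0.002 -0.001] q [ 0.14  0.29  1.52 -0.    1.34 -0.49] F [-0.9 -0.1 -0. ] T [ 0.016  0.051 -0.014] w 0.501 0.0 eff [ 0.016  0.004 -0.936]
to axis in tool mm [ -0.8   2.2 195.2]
```

>>> move_arm --targets '[{"tx": -0.0006,"ty": 0.002,"tz": 0.005,"rx": 0,"ry": 0,"rz": 0,"fingers": 0},{"tx": -0.0006,"ty": 0.002,"tz": 0.025,"rx": 0,"ry": 0,"rz": 0,"fingers": 0},{"tx": -0.0006,"ty": 0.002,"tz": 0.045,"rx": 0,"ry": 0,"rz": 0,"fingers": 0},{"tx": -0.0006,"ty": 0.002,"tz": 0.053,"rx": 0,"ry": 0,"rz": 0,"fingers": 0},{"tx": -0.0006,"ty": 0.002,"tz": 0.053,"rx": 0,"ry": 0,"rz": 0,"fingers": 0},{"tx": -0.0006,"ty": 0.002,"tz": 0.053,"rx": 0,"ry": 0,"rz": 0,"fingers": 0}]'

```text
time_s: 20.07
eef_pos: [580.7, 205.7, 142.8]
ee_rot: [-1.426, -2.798, 0.001]
contact_force: [1.0, -0.5, -0.1]
gripper_width: 0.498
gripper_force: 0.0
```

>>> move_arm --targets '[{"tx": 0,"ty": 0,"tz": 0,"rx": 0,"ry": 0,"rz": 0,"fingers": 0.5},{"tx": 0,"ty": 0,"tz": 0,"rx": 0,"ry": 0,"rz": 0,"fingers": 0.65},{"tx": 0,"ty": 0,"tz": 0,"rx": 0,"ry": 0,"rz": 0,"fingers": 1},{"tx": 0,"ty": 0,"tz": 0,"rx": 0,"ry": 0,"rz": 0,"fingers": 1},{"tx": 0,"ty": 0,"tz": 0,"rx": 0,"ry": 0,"rz": 0,"fingers": 1},{"tx": 0,"ty": 0,"tz": 0,"rx": 0,"ry": 0,"rz": 0,"fingers": 1}]'

```text
time_s: 20.57
eef_pos: [581.3, 205.5, 144.7]
ee_rot: [1.424, 2.799, -0.0]
contact_force: [-3.8, -1.4, 5.6]
gripper_width: 0.089
gripper_force: 78.2
```

>>> move_arm --targets '[{"tx": 0,"ty": 0,"tz": 0.0001,"rx": 0,"ry": 0,"rz": 3,"fingers": 1},{"tx": 0,"ty": 0,"tz": 0.0003,"rx": 0,"ry": 0,"rz": 6,"fingers": 1},{"tx": 0,"ty": 0,"tz": 0.0005,"rx": 0,"ry": 0,"rz": 9,"fingers": 1},{"tx": 0,"ty": 0,"tz": 0.0007,"rx": 0,"ry": 0,"rz": 12,"fingers": 1},{"tx": 0,"ty": 0,"tz": 0.0009,"rx": 0,"ry": 0,"rz": 15,"fingers": 1}]'

```text
time_s: 20.98
eef_pos: [581.2, 205.4, 143.6]
ee_rot: [1.78, 2.587, -0.001]
contact_force: [-3.2, -2.5, 5.5]
gripper_width: 0.087
gripper_force: 78.3
```

```bash
python3 tq.py
```

```text
21.28 yaw 111.05 q6 -0.22 z [581.2 205.4 143.7]
[[ 1.790e-01 -2.200e-02  2.000e-03 -3.200e-02 -4.400e-02 -6.200e-02
  -1.150e-01]
 [-4.610e-01  1.370e-01  3.050e-01  3.400e-02 -3.800e-02 -5.200e-02
  -5.400e-02]
 [ 5.514e+00  5.315e+00  5.474e+00  5.943e+00  5.701e+00  5.723e+00
   5.516e+00]]
[-0.046  0.056  5.612]
```

>>> move_arm --targets '[{"tx": 0,"ty": 0,"tz": 0.0002,"rx": 0,"ry": 0,"rz": 3,"fingers": 1},{"tx": 0,"ty": 0,"tz": 0.0004,"rx": 0,"ry": 0,"rz": 6,"fingers": 1},{"tx": 0,"ty": 0,"tz": 0.0006,"rx": 0,"ry": 0,"rz": 9,"fingers": 1},{"tx": 0,"ty": 0,"tz": 0.0009,"rx": 0,"ry": 0,"rz": 12,"fingers": 1}]'

```text
time_s: 21.67
eef_pos: [581.1, 205.4, 142.9]
ee_rot: [2.041, 2.387, -0.001]
contact_force: [-4.9, -2.3, 7.5]
gripper_width: 0.091
gripper_force: 78.7
```

```bash
python3 tq.py
```

```text
21.97 yaw 99.07 q6 -0.01 z [581.1 205.4 142.9]
[[ 0.323  0.08   0.08   0.057  0.093  0.032  0.11 ]
 [-0.352  0.247  0.415  0.144  0.072  0.058  0.056]
 [ 7.454  6.294  6.711  6.654  6.332  6.163  7.083]]
[0.075 0.165 6.54 ]
```

Touch is clear: about 0.15 N m added, roughly 0.6 N m per rad. A further 3° reaches the 0.18 aim.

>>> move_arm --targets '[{"tx": 0,"ty": 0,"tz": 0.0001,"rx": 0,"ry": 0,"rz": 1.5,"fingers": 1},{"tx": 0,"ty": 0,"tz": 0.0002,"rx": 0,"ry": 0,"rz": 3,"fingers": 1},{"tx": 0,"ty": 0,"tz": 0.0002,"rx": 0,"ry": 0,"rz": 3,"fingers": 1},{"tx": 0,"ty": 0,"tz": 0.0002,"rx": 0,"ry": 0,"rz": 3,"fingers": 1}]'

```text
time_s: 22.35
eef_pos: [581.1, 205.4, 142.7]
ee_rot: [2.1, 2.335, -0.001]
contact_force: [-4.9, -1.9, 7.1]
gripper_width: 0.088
gripper_force: 78.6
```

```bash
python3 tq.py
```

```text
22.65 yaw 96.08 q6 0.04 z [581.1 205.4 142.8]
[[0.199 0.117 0.109 0.118 0.188 0.109 0.12 ]
 [0.16  0.14  0.136 0.136 0.136 0.136 0.136]
 [7.127 7.237 7.022 6.958 6.519 7.016 7.585]]
[0.127 0.137 7.056]
```

>>> move_arm --targets '[{"tx": 0,"ty": 0,"tz": 0,"rx": 0,"ry": 0,"rz": 0,"fingers": 0.3},{"tx": 0,"ty": 0,"tz": 0,"rx": 0,"ry": 0,"rz": 0,"fingers": 0},{"tx": 0,"ty": 0,"tz": 0,"rx": 0,"ry": 0,"rz": 0,"fingers": 0},{"tx": 0,"ty": 0,"tz": -0.02,"rx": 0,"ry": 0,"rz": 0,"fingers": 0},{"tx": 0,"ty": 0,"tz": -0.05,"rx": 0,"ry": 0,"rz": 0,"fingers": 0},{"tx": 0,"ty": 0,"tz": -0.085,"rx": 0,"ry": 0,"rz": 0,"fingers": 0},{"tx": 0,"ty": 0,"tz": -0.12,"rx": 0,"ry": 0,"rz": 0,"fingers": 0},{"tx": 0,"ty": 0,"tz": -0.12,"rx": 0,"ry": 0,"rz": 0,"fingers": 0}]'

```text
time_s: 23.37
eef_pos: [584.9, 206.5, 270.3]
ee_rot: [2.094, 2.329, 0.018]
contact_force: [1.1, -0.2, 1.3]
gripper_width: 0.499
gripper_force: 0.0
```

```bash
python3 - <<'E'
from h import *
s=env.sense(); print(s['time_s'],s['eef_pos'],s['contact_force'])
im=snap('scene'); cv2.imwrite('pics/end.png',cv2.resize(im['color'][190:310,150:390],None,fx=3,fy=3,interpolation=cv2.INTER_CUBIC)[:,:,::-1])
E
```

```text
23.3667 [584.8803855  206.5090257  270.33001978] [ 1.05400092 -0.16868902  1.26932115]
```

View pics/end.png

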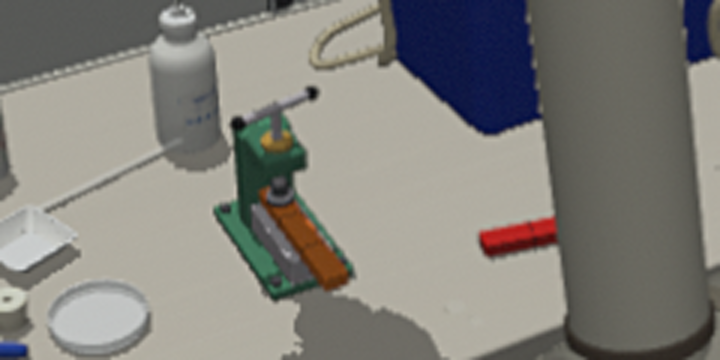

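The picture shows the pad down on the bar. I'll check the bar's pose numerically before handing in.

```bash
python3 - <<'E'
from h import *
im=snap('scene'); hsv=cv2.cvtColor(im['color'],cv2.COLOR_RGB2HSV)
o=cv2.inRange(hsv,np.array((5,150,60)),np.array((22,255,255))); o[:, :225]=0;o[:,275:]=0
A=np.array([580.2,205.1]);x=np.array([.9992,-.0401]);y=np.array([.0401,.9992])
W=lambda a,b,z:[*(A+a*x+b*y),z]
print('outer end top corners pred',proj(im,[W(-126,12,56),W(-126,-12,56),W(-126,12,40),W(-126,-12,40),W(-30,12,56)]).round(1))
ys,xs=np.nonzero(o); print('mask x',xs.min(),xs.max(),'y',ys.min(),ys.max(),'bottom at x',xs[ys==ys.max()],'right at y',ys[xs==xs.max()])
E
```

```text
outer end top corners pred [[257.2 283. ]
 [265.4 280.4]
 [257.4 287.6]
 [265.6 285. ]
 [243.  263.4]]
mask x 236 265 y 235 285 bottom at x [258 259 260 261] right at y [280 281 282]
```

The predicted outer-end corners match the mask to 2–3 px, so the bar is still seated.

```bash
python3 -c "
from workcell import job
print(job.job_done())"
```

```text
the job is handed in; nothing more can be done
None
```

The orange bar is seated against the column and clamped with about 0.18–0.20 N m added (roughly 40 N, before the expected settling on release). The gripper is clear and the job was handed in after about 24 s of the 72 s allowed; no verdict was returned.

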